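# Deburr the mouth of the filter housing

### The arm

A 7-joint arm with a two-finger parallel gripper is mounted at the origin on a cart in front of the work surface, level with it; the furniture and walls round the work are solid. World frame = base frame: x ahead of the robot, y to its left, z up, the work surface at z = 0. Lengths are in m, angles in degrees, forces in N, time in s.
With the tool pointing down it reaches from about 0.425 to 0.875 m from the base axis. Payload 4.7 kg.
Tool frame: the origin (TCP) lies between the finger pads; the fingertips stand env.finger_overhang ahead of it and the grasp point (between the pads) lies 5 mm behind it (env.finger_overhang is the distance from the TCP to the fingertips, in m); z points along the fingers, y is the line along which they close (so a half turn about z gives the same grasp; the last joint's range is limited). The gripper opens to 87 mm and grips with 3 to 60 N. Pads are 19 mm wide; open, the fingers measure 117 mm over their backs; the gripper's body (75 mm by 190 mm) begins 51 mm behind the grasp point.
Start: joints at [-71.27, 18.392, -4.016, 83.108, 1.295, 78.541, -3.26], TCP at [0.2, 0.618, 0.237] pointing down, gripper open.
Joint ranges: [-163.93, 163.93], [-17.29, 119.83], [-79.2, 71.16], [3.27, 140.29], [-89.18, 269.18], [5.43, 117.66], [-154.24, 154.24]. Speed limits (degrees/s): [147.25, 147.25, 180, 180, 180, 180, 180].

### API

Orientations are given as [roll, pitch, yaw] about the fixed x, y, z axes, in that order (R = Rz(yaw) Ry(pitch) Rx(roll)).
In Python, from cell import telemetry, eyes, env, models gives the robot as it stands. The module is installed in compiled form; this text tells all that it offers.
- The arm moves only by the tool drive_tool, never from a script. Its arguments are lists of equal length, an entry for each row: "angular": the turn, a rotation vector about the tool's x, y, z in rad, a list of three; "delta_pos": the shift along the tool's x, y, z in cm, a list of three; "gripper": the finger opening in cm, from 0 to 8.7. A call has 1 to 20 rows; each row shifts and turns the commanded pose from where the row before left it, along the tool's axes as they then stand; what a row does not reach is not made up. A row lasts 1/10 s, in which the tool goes at most 50 mm and 8.59 degrees, less where a joint would pass 70% of its speed; a pose out of reach is approached as far as the arm can. A call with a gripper value outside its range is refused whole. The fingers move at their own pace and stop on an object; "squeeze" is the grip in N (left out, the last holds). Time passes only in rows, so rows that do not move let the fingers close. It gives the time, the measured TCP pose, the force, the opening and the grip force at its end, in the units of the state.
- telemetry.get_obs(): the state, without advancing time (a new reading comes with each control period).
- eyes.read_camera(name): name is "scene" or "top" or "wrist"; returns a dict with "pixels" (420x560x3 uint8, red, green, blue), "mtx" (3x3 intrinsics, pixels), "origin" and "orientation" of the camera in the world. Camera axes: x right, y down, z forward; pixel columns grow to the right and rows downward; lengths in m; the calibration is good to about 2 mm. A picture is of the moment at which its call begins. There is no depth.
- env.sign_off(): hands the job in; it is judged then, once.
Trained networks look in a picture, given as the dict that the camera call returned (one of the last four; its "shot" number tells which), for a name from the list of things; names that differ only in an ending like _2 or _b are one class to them, and where a whole thing is asked for, a point or a joint stands for the part that bears it (a point fixed in the world has none). Each returns a list of dicts, best first, with "p" (0 to 1); they miss things now and then, are a little off and sometimes report something else, mostly with a low value. They report only what shows in the picture. A call takes as long as a camera call. They do not tell look-alikes from the thing itself.
- models.search_frame(picture, target): "centre" ([column, row] in pixels, amid what is visible of it).
- models.cut_out(picture, target): "pixels" (420x560 bool, what is visible of it) and "centre" ([column, row] in pixels, amid what is visible of it).
The state is a dict: "time_s": time; "qpos": joint angles; "joint_velocities": joint speeds; "effort": joint torques, N m; "tool_pos": TCP position; "tool_rot": TCP orientation; "force": force on the tool from outside, world axes, zero at the start; "wrist_torque": the same for the moment, N m; "grip_width": finger opening in m; "grasp_force": force on a finger pad.
Only numpy, scipy, OpenCV 4.12 (cv2) and the standard library are available. Lean on these libraries where they do the work, as an engineer would, in place of code of your own. Each camera call takes 0.05 s, during which the arm holds its last target. There are 200 camera calls.

### The job

Turn the cover of the aluminium filter housing anticlockwise (seen from above) until its ears are clear of the claws, lift it out and lay it flat, knob up, on the bench beside the housing. Then take the spring-loaded scraper from its fork stand and, holding it upright, set its cone on the inner edge of the housing's mouth at the spout side, run it clockwise (seen from above) all the way round the edge without losing its light, steady pressure, and lift it off only when it is back at the spout side. Hang the scraper back upright in the fork; leave the bottles, the jar and the timer where they are.

Things in the scene. Friction and masses are not known exactly. Their poses are not given: they have to be found in the camera images.
- housing: Aluminium filter housing fixed to the bench. Origin: centre of its underside, z up. Foot disc 144 mm across, barrel 92 mm, top flange 128 mm across, flange top 70 mm above the bench. Vertical round bore 68 mm across (radius 34), 62 mm deep, sharp-edged at the top. A spout sticks out along its own -x; two steel claws on the flange on its own +y and -y sides hold the cover
- mouth (a point): Centre of the bore's mouth, level with the edge to be scraped (70 mm above the bench); axes as the housing
- spout_end (a point): End of the steel spout (16 to 22 mm thick), 90 mm from the housing's axis along its own -x, 34 mm above the bench
- claw (a point): The claw on the housing's +y side, centre of its underside where it hangs over the cover's ear, 56 mm from the bore's axis, 77.5 mm above the bench; the other is opposite. Each overhangs from 48 to 64 mm from the axis, top 83.5 mm above the bench, is open on the anticlockwise side (from above) and closed by a stop on the clockwise side
- cover_grip (a point): Middle of the black bar knob on the loose steel cover (about 160 g); axes of the cover, z up. Knob 14 mm thick (cover x), 60 mm long (cover y), 32 mm high: this point is 13 mm below its top, 19 mm above the top of the cover's 84 mm disc and 34 mm above the cover's underside (bottom of a 62 mm spigot, 10 mm high, in the bore with 3 mm play), so 34 mm up when the cover lies on the bench
- cover_ear (a point): Outer end of the ear on the cover's +y side, 58 mm from its axis, mid-thickness; the other is opposite. Ears 18 mm wide, 5 mm thick. At the start they are under the claws (2.5 mm play up and down), cover and housing axes within about 0.2 rad; turned 25 degrees anticlockwise from the housing's y they come free, at 45 to 60 degrees well clear, and the cover lifts straight out
- stand: Grey fork stand fixed to the bench, base 100 x 90 mm. Origin: centre of the base's underside, under the middle of the fork, z up. Two level prongs, tops 85 mm above the bench, 38 mm apart, run from the post at the stand's own +x towards its -x, where the fork is open; prong tips at x = -32 mm, closed end of the slot at x = +30 mm
- stand_rest (a point): Middle of the fork at the height of the prongs' tops (85 mm above the bench): place of the centre of the scraper collar's underside when it hangs there
- scraper_grip (a point): Middle of the handle of the loose scraper (160 g), which hangs upright in the fork by its collar; axes of the scraper, z up along it, x and y square to the handle's flats. Handle black, 26 x 26 mm square, 72 mm high (36 mm up and down from here). Round collar 56 mm across, 6 mm thick, its underside 42 mm below this point; below it a 10 mm shaft with the scraping head
- scraper_tip (a point): Centre of the flat lower end of the scraper's head, 88 mm below scraper_grip when the spring is out; moves with the head. The head is a 45 degree cone, 8 mm across at this end and 28 mm across 10 mm higher, then 8 mm more. To scrape, the cone's flank bears on the mouth's edge: upright with its axis 25 mm from the bore's axis, it first touches when this end is 5 mm below the edge
- scraper_head (a joint): Travel of the head up into the scraper, m: 0 out, 0.010 fully in. Spring: 0.9 N to start it, 3.9 N fully in; 3 to 7 mm in is a light working pressure
- electrolyte_analyser: White analyser cabinet standing at the back left of the bench, about 220 x 225 mm, 490 mm high; origin at the centre of its underside. Keep the arm clear of it. The bench to the left of the housing and nearer the robot than the analyser (about x 0.33 to 0.43, y 0.19 to 0.29) is free for the cover
- swab_jar: Clear swab jar with ivory lid, 82 mm across, 133 mm high; origin at the centre of its underside. Leave alone
- reagent_bottle: Larger reagent bottle, 62 mm across, 146 mm high; origin at the centre of its underside. Leave alone
- small_bottle: Smaller reagent bottle, 48 mm across, 105 mm high; origin at the centre of its underside. Leave alone
- timer: Bench timer, 58 x 72 x 18 mm; origin at the centre of its underside. Leave alone
Things that resemble listed ones, but are neither listed nor needed, are in the scene too. What is shaped like the part that bears cover_grip but red is not meant.

How it is judged:
By the outcome, as a careful person would: the job done as asked, in the order asked, and still so for the second after the job is handed in, with the robot touching nothing.
It also fails if it takes over 70 s, if anything falls off the work surface, if the arm or the gripper's body presses on something with over 40 N, if the wrist force passes 120 N, or if a joint passes its speed limit or range.

## Working session

There is one attempt and no reset: what is moved stays moved. The work goes in short steps, Python scripts to look and compute and a tool call to move; the robot and the scene stay as the last step left them, time stands still between calls to the robot, and variables do not carry over. Pictures are saved under pics/ and viewed, at most 12 in all, crops included, and the job is handed in when it is done.

Besides the shell and the picture viewer there is one more tool, called by a JSON object that holds its "api" and its "payload". drive_tool: Moves the arm, as the interface text tells. Its arguments: {"type":"object","properties":{"angular":{"type":"array","items":{"type":"array","items":{"type":"number"}}},"delta_pos":{"type":"array","items":{"type":"array","items":{"type":"number"}}},"gripper":{"type":"array","items":{"type":"number"}},"squeeze":{"type":"number"}},"required":["angular","delta_pos","gripper"]}

```bash
mkdir -p pics
cat > h.py <<'E'
import numpy as np, cv2
from cell import telemetry, eyes, env, models
from scipy.spatial.transform import Rotation as R
def rot(o):
    o=np.array(o,float)
    if o.shape==(3,3): return o
    if o.size==4: return R.from_quat(o).as_matrix()
    return R.from_euler('xyz',o,degrees=True).as_matrix()
def ray(p,uv):
    K=np.array(p['mtx']); d=rot(p['orientation'])@np.linalg.inv(K)@np.array([uv[0],uv[1],1.]); return np.array(p['origin'],float),d/np.linalg.norm(d)
def atz(p,uv,z):
    o,d=ray(p,uv); return o+d*(z-o[2])/d[2]
def tri(rs):
    A=0;b=0
    for o,d in rs:
        M=np.eye(3)-np.outer(d,d); A=A+M; b=b+M@o
    x=np.linalg.solve(A,b); return x,[np.linalg.norm((np.eye(3)-np.outer(d,d))@(x-o)) for o,d in rs]
def proj(p,X):
    c=rot(p['orientation']).T@(np.array(X)-np.array(p['origin'])); q=np.array(p['mtx'])@c; return q[:2]/q[2]
def save(p,n): cv2.imwrite('pics/'+n,p['pixels'][:,:,::-1])
E
python3 - <<'E'
from h import *
np.set_printoptions(precision=3,suppress=True)
print(telemetry.get_obs(),env.finger_overhang)
P={}
for c in ['scene','top']:
    p=eyes.read_camera(c);P[c]=p
    save(p,c+'0.png'); print(c,p['origin'],p['orientation'],p['mtx'])
    for t in ['housing','mouth','spout_end','claw','cover_grip','cover_ear','stand','stand_rest','scraper_grip','scraper_tip','electrolyte_analyser','swab_jar','reagent_bottle','small_bottle','timer']:
        try: print(c,t,[(round(r['p'],2),np.round(r['centre'],1).tolist(),atz(p,r['centre'],0.05)[:2].round(3).tolist()) for r in models.search_frame(p,t)][:4])
        except Exception as e: print(t,e)
E
```

```text
{'time_s': 0.0, 'qpos': array([-71.269,  18.439,  -4.016,  83.176,   1.294,  78.539,  -3.259]), 'joint_velocities': array([ 0.172,  0.031,  0.024,  0.054, -0.055,  0.038, -0.045]), 'effort': array([ -0.001, -49.129,  -0.404, -31.253,  -0.064,   0.043,   0.   ]), 'tool_pos': array([0.2  , 0.618, 0.235]), 'tool_rot': array([-179.892,    0.005,  162.08 ]), 'force': array([-0.513, -0.58 , -0.035]), 'wrist_torque': array([ 0.006, -0.039, -0.006]), 'grasp_force': 0.0, 'grip_width': 0.08711653013594575} 0.014
scene [-0.63   1.076  0.767] [-112.905   -0.003 -130.304] [[507.51    0.    284.157]
 [  0.    507.51  206.25 ]
 [  0.      0.      1.   ]]
scene housing [(0.76, [282.5, 232.8], [0.5, 0.125])]
scene mouth [(0.73, [279.8, 232.8], [0.506, 0.131]), (0.19, [282.9, 215.0], [0.608, 0.032])]
scene spout_end [(0.62, [260.5, 203.0], [0.745, 0.024]), (0.56, [279.4, 232.7], [0.507, 0.132])]
scene claw [(0.67, [281.8, 234.4], [0.493, 0.134])]
scene cover_grip [(0.96, [336.1, 253.5], [0.289, 0.094]), (0.68, [281.7, 216.5], [0.601, 0.043]), (0.16, [360.5, 240.2], [0.302, -0.028])]
scene cover_ear [(
[... 926 characters left out ...]
278.9, 209.7], [0.523, 0.088])]
top cover_grip [(0.82, [294.8, 271.7], [0.343, 0.045]), (0.58, [280.3, 193.3], [0.571, 0.084]), (0.51, [285.3, 207.9], [0.528, 0.07])]
top cover_ear [(0.8, [283.9, 193.3], [0.571, 0.073]), (0.7, [294.1, 272.6], [0.341, 0.047])]
top stand [(0.79, [393.9, 199.1], [0.551, -0.248])]
top stand_rest [(0.87, [393.7, 203.3], [0.538, -0.247])]
top scraper_grip [(0.79, [408.6, 199.9], [0.548, -0.291])]
top scraper_tip []
top electrolyte_analyser []
top swab_jar [(0.88, [294.0, 142.1], [0.723, 0.042])]
top reagent_bottle [(0.97, [327.4, 150.3], [0.697, -0.056])]
top small_bottle [(0.53, [360.2, 148.5], [0.702, -0.153])]
top timer [(0.92, [338.6, 266.0], [0.358, -0.082])]
```

Run:
```python
import cv2
a=cv2.imread('pics/top0.png')[110:310,200:470]; cv2.imwrite('pics/a.png',cv2.resize(a,None,fx=2.95,fy=2.95,interpolation=cv2.INTER_CUBIC))
a=cv2.imread('pics/scene0.png')[120:300,200:440]; cv2.imwrite('pics/b.png',cv2.resize(a,None,fx=3.3,fy=3.3,interpolation=cv2.INTER_CUBIC))
```

```text
(no output)
```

View pics/a.png

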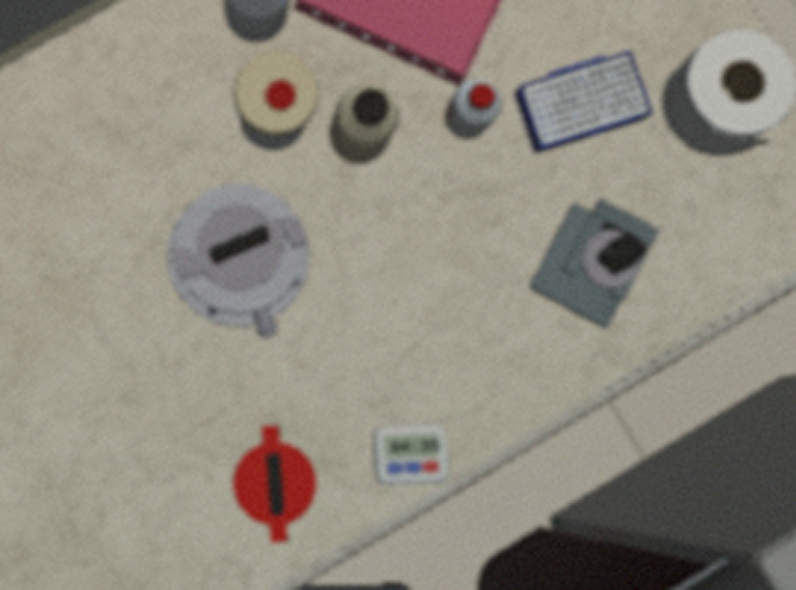

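View pics/b.png

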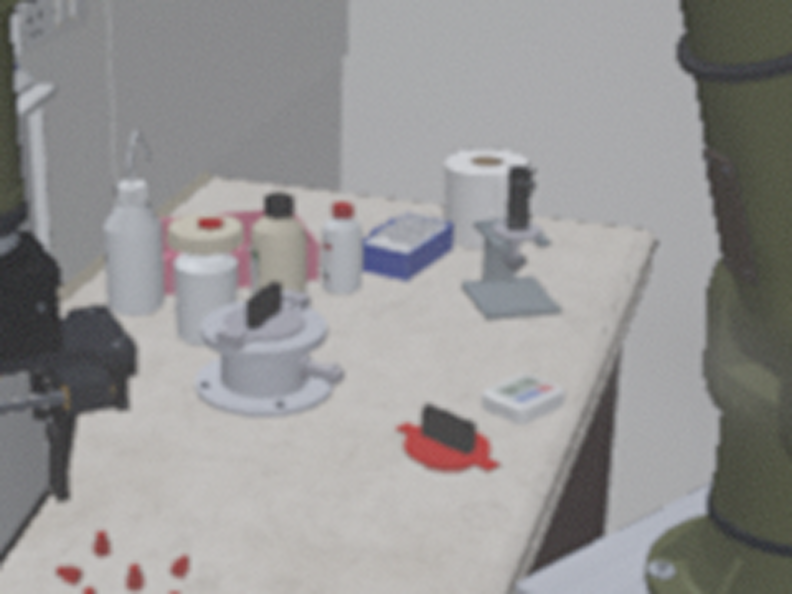

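The top crop shows the steel cover's knob at about crop (240,245), which is pixel (281,193). The spout points down-right at crop (265,322), and the scraper in its fork is at crop (617,255). The red cover at crop (275,485) is a decoy. Next I'll locate the analyser before moving.

Run:
```python
from h import *
p=eyes.read_camera('wrist'); save(p,'w0.png'); print(p['origin'],p['orientation'],p['mtx'])
a=cv2.imread('pics/top0.png'); b=cv2.imread('pics/scene0.png')
c=np.hstack([a,b]); cv2.imwrite('pics/c.png',cv2.resize(c,(800,300),interpolation=cv2.INTER_AREA))
```

```text
[0.12697859 0.6404437  0.38493333] [1.63720205e+02 3.19529073e-02 7.20775756e+01] [[377.64514793   0.         278.24104758]
 [  0.         377.64514793 206.28288943]
 [  0.           0.           1.        ]]
```

View pics/c.png

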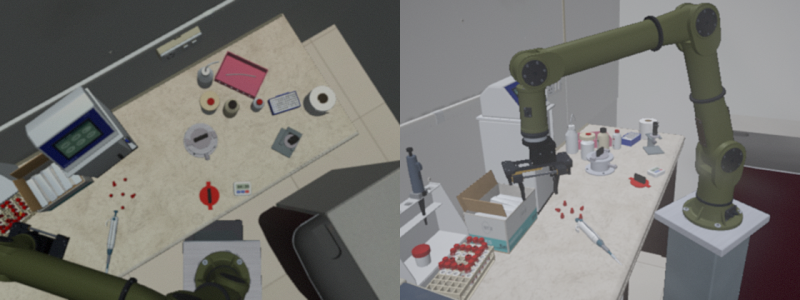

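```bash
cat >> h.py <<'E'
def plan(wps,start=None,dec=2):
    """wps: (x,y,z,yaw,rows); tool pointing down. prints rows"""
    if start is None:
        o=telemetry.get_obs(); start=(*o['tool_pos'],o['tool_rot'][2])
    p=np.array(start[:3],float); y=start[3]; D=[];A=[]
    for (X,Y,Z,W,n) in wps:
        dp=(np.array([X,Y,Z])-p)/n; dy=((W-y+180)%360-180)/n
        for i in range(n):
            c,s=np.cos(np.radians(y)),np.sin(np.radians(y))
            D.append([round(100*float(v),dec)+0. for v in (c*dp[0]+s*dp[1], s*dp[0]-c*dp[1], -dp[2])]); A.append([0,0,round(-float(np.radians(dy)),4)+0.])
            y+=dy
        p=np.array([X,Y,Z],float)
    print(len(D),'delta',str(D).replace(' ','')); print('ang',str(A).replace(' ',''))
E
python3 - <<'E'
from h import *
plan([(.33,.30,.27,136,10),(.55,.085,.27,112,9)])
E
```

```text
19 delta [[-2.22,-2.63,-0.33],[-2.33,-2.53,-0.33],[-2.45,-2.42,-0.33],[-2.55,-2.3,-0.33],[-2.66,-2.19,-0.33],[-2.75,-2.06,-0.33],[-2.84,-1.93,-0.33],[-2.93,-1.8,-0.33],[-3.01,-1.67,-0.33],[-3.08,-1.53,-0.33],[-3.42,-0.02,0.0],[-3.42,0.14,0.0],[-3.4,0.3,0.0],[-3.39,0.46,0.0],[-3.36,0.61,0.0],[-3.33,0.77,0.0],[-3.29,0.92,0.0],[-3.24,1.07,0.0],[-3.19,1.22,0.0]]
ang [[0,0,0.0455],[0,0,0.0455],[0,0,0.0455],[0,0,0.0455],[0,0,0.0455],[0,0,0.0455],[0,0,0.0455],[0,0,0.0455],[0,0,0.0455],[0,0,0.0455],[0,0,0.0465],[0,0,0.0465],[0,0,0.0465],[0,0,0.0465],[0,0,0.0465],[0,0,0.0465],[0,0,0.0465],[0,0,0.0465],[0,0,0.0465]]
```

{"api": "drive_tool", "payload": {"delta_pos": [[-2.2, -2.6, -0.3], [-2.3, -2.5, -0.3], [-2.4, -2.4, -0.3], [-2.6, -2.3, -0.3], [-2.7, -2.2, -0.3], [-2.8, -2.1, -0.3], [-2.8, -1.9, -0.3], [-2.9, -1.8, -0.3], [-3.0, -1.7, -0.3], [-3.1, -1.5, -0.3], [-3.4, 0, 0], [-3.4, 0.1, 0], [-3.4, 0.3, 0], [-3.4, 0.5, 0], [-3.4, 0.6, 0], [-3.3, 0.8, 0], [-3.3, 0.9, 0], [-3.2, 1.1, 0], [-3.2, 1.2, 0], [0, 0, 0]], "angular": [[0, 0, 0.046], [0, 0, 0.046], [0, 0, 0.046], [0, 0, 0.046], [0, 0, 0.046], [0, 0, 0.046], [0, 0, 0.046], [0, 0, 0.046], [0, 0, 0.046], [0, 0, 0.046], [0, 0, 0.046], [0, 0, 0.046], [0, 0, 0.046], [0, 0, 0.046], [0, 0, 0.046], [0, 0, 0.046], [0, 0, 0.046], [0, 0, 0.046], [0, 0, 0.046], [0, 0, 0]], "gripper": [8.7, 8.7, 8.7, 8.7, 8.7, 8.7, 8.7, 8.7, 8.7, 8.7, 8.7, 8.7, 8.7, 8.7, 8.7, 8.7, 8.7, 8.7, 8.7, 8.7]}}

```text
time_s: 3.65
tool_pos: [0.5511, 0.0802, 0.2667]
tool_rot: [180.0, 0.2, 111.5]
force: [-0.4, -0.2, -0.2]
grip_width: 0.0871
grasp_force: 0.0
```

```bash
cat > look.py <<'E'
from h import *
import sys
np.set_printoptions(precision=4,suppress=True)
p=eyes.read_camera('wrist'); save(p,sys.argv[1]); print(p['origin'],p['orientation'])
for a in sys.argv[2:]:
    t,z=a.split(':'); z=float(z)
    for r in models.cut_out(p,t)[:3]:
        m=np.argwhere(r['pixels'])[:,::-1]
        W=np.array([atz(p,q,z)[:2] for q in m[::max(1,len(m)//800)]])
        w,v=np.linalg.eigh(np.cov(W.T)); 
        (cx,cy),(a1,a2),an=cv2.minAreaRect((W*1000).astype(np.float32))
        print(t,round(r['p'],2),np.round(r['centre'],1),len(m),'xy',atz(p,r['centre'],z)[:2],'mean',W.mean(0),'box',round(cx/1000,4),round(cy/1000,4),round(a1),round(a2),'ang',round(np.degrees(np.arctan2(v[1,1],v[0,1]))%180,1),'sd',np.sqrt(w))
E
python3 look.py w1.png housing:.07 spout_end:.034 claw:.0835 cover_grip:.117 cover_ear:.07 mouth:.07
```

```text
[0.5225 0.1503 0.4147] [163.5181  -0.0695  21.5305]
housing 0.58 [279.2 144.2] 9525 xy [0.5396 0.1105] mean [0.5584 0.0895] box 0.5646 0.0842 131 133 ang 135.7 sd [0.0396 0.04  ]
spout_end 0.68 [280.7 142.1] 9419 xy [0.542  0.1089] mean [0.5621 0.083 ] box 0.5687 0.0772 141 148 ang 142.4 sd [0.0432 0.0445]
claw 0.79 [272.4 143.6] 9556 xy [0.5332 0.1104] mean [0.5572 0.0917] box 0.5618 0.0867 123 130 ang 144.3 sd [0.0375 0.039 ]
cover_grip 0.66 [ 72.8 119.2] 5832 xy [0.3825 0.0755] mean [0.3843 0.074 ] box 0.3852 0.0735 70 61 ang 6.4 sd [0.0148 0.0189]
cover_grip 0.63 [293.3 184.5] 6611 xy [0.5598 0.09  ] mean [0.5608 0.0904] box 0.561 0.0895 72 73 ang 118.3 sd [0.0179 0.0199]
cover_grip 0.19 [179.9 375.9] 92 xy [ 0.53   -0.1217] mean [ 0.5308 -0.1196] box 0.53 -0.1188 15 8 ang 24.9 sd [0.0022 0.0039]
cover_ear 0.74 [ 72.9 122.6] 5888 xy [0.3612 0.0608] mean [0.3628 0.0621] box 0.3636 0.0616 84 71 ang 8.0 sd [0.0171 0.0221]
cover_ear 0.64 [294.3 182.1] 6508 xy [0.5657 0.083 ] mean [0.5671 0.0806] box 0.5673 0.0794 86 82 ang 116.6 sd [0.0206 0.0229]
cover_ear 0.42 [182.6 376.7] 94 xy [ 0.5343 -0.1645] mean [ 0.5323 -0.1622] box 0.5316 -0.1611 19 9 ang 24.2 sd [0.0026 0.0047]
mouth 0.63 [280.4 141.9] 9728 xy [0.5398 0.1129] mean [0.5591 0.0892] box 0.5639 0.0844 131 133 ang 124.7 sd [0.0394 0.0404]
```

View pics/w1.png

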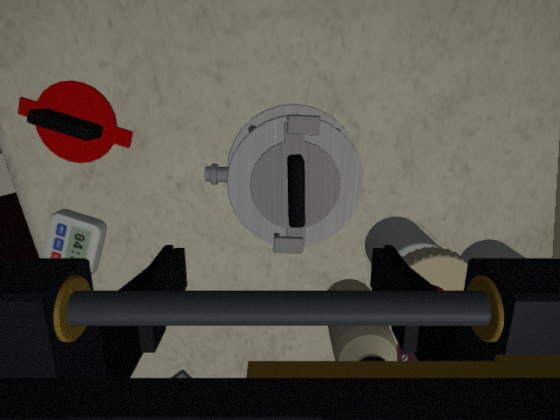

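The wrist view shows the knob top from (296,155) to (297,227). The claws are at (303,125) and (289,244), the flange centre is near (295,181), and the spout end is at (210,174).

Run:
```python
from h import *
np.set_printoptions(precision=4,suppress=True)
p=eyes.read_camera('wrist')
im=p['pixels'].astype(int)
g=cv2.cvtColor(p['pixels'],cv2.COLOR_RGB2GRAY)
# knob: dark blob
m=np.zeros_like(g); m[145:240,275:320]=(g[145:240,275:320]<55)
q=np.argwhere(m)[:,::-1].astype(np.float32); print('knob rect px',cv2.minAreaRect(q),len(q))
for z in (.115,):
  a=atz(p,(296,155),z)[:2];b=atz(p,(297,227),z)[:2]; print('knob',(a+b)/2,np.linalg.norm(a-b),np.degrees(np.arctan2(*(a-b)[::-1])))
a=atz(p,(303,125),.0835)[:2];b=atz(p,(289,244),.0835)[:2]; print('claws',(a+b)/2,np.linalg.norm(a-b),np.degrees(np.arctan2(*(a-b)[::-1]))-90)
f=atz(p,(295,181),.07)[:2]; s=atz(p,(206,174),.036)[:2]; print('flange',f,'spout',s,np.linalg.norm(f-s),np.degrees(np.arctan2(*(f-s)[::-1])))
# flange edge: circle fit through projected model, optimise
```

```text
knob rect px ((296.5, 199.0), (17.0, 72.0), 0.0) 1201
knob [0.5615 0.0918] 0.06070195537020861 113.68083127649203
claws [0.5635 0.0889] 0.11043209570436205 16.326066551173327
flange [0.5625 0.0914] spout [0.4798 0.0576] 0.08930216940873748 22.24268397899271
```

Run:
```python
from h import *
plan([(.5625,.0902,.16,113.7,5)])
```

```text
5 delta [[-0.04,0.29,2.13],[-0.04,0.29,2.13],[-0.04,0.29,2.13],[-0.04,0.29,2.13],[-0.04,0.29,2.13]]
ang [[0,0,-0.0055],[0,0,-0.0055],[0,0,-0.0055],[0,0,-0.0055],[0,0,-0.0055]]
```

{"api": "drive_tool", "payload": {"delta_pos": [[0, 0.3, 2.1], [-0.1, 0.3, 2.1], [0, 0.3, 2.1], [-0.1, 0.3, 2.1], [0, 0.25, 2.1], [0, 0, 0]], "angular": [[0, 0, -0.008], [0, 0, -0.008], [0, 0, -0.008], [0, 0, -0.008], [0, 0, -0.006], [0, 0, 0]], "gripper": [6, 6, 6, 6, 6, 6]}}

```text
time_s: 4.65
tool_pos: [0.5607, 0.0895, 0.1588]
tool_rot: [-179.7, -0.1, 114.3]
force: [-0.4, 0.1, -0.5]
grip_width: 0.0605
grasp_force: 0.0
```

Run:
```python
from h import *
np.set_printoptions(precision=4,suppress=True)
o=telemetry.get_obs(); print(o['tool_pos'],o['tool_rot'],o['grip_width'])
p=eyes.read_camera('wrist');print(p['origin']); save(p,'w2.png')
for r in models.cut_out(p,'cover_grip')[:2]: print(r['p'],r['centre'])
for X in ([.5625,.0902,.107],[.5625,.0902,.07]): print(proj(p,X))
```

```text
[0.5607 0.0895 0.1588] [-179.6924   -0.0503  114.2515] 0.06049633471931273
[0.5298 0.158  0.3072]
0.89 [23.2, 134.4]
0.58 [282.4, 229.0]
[283.4774 235.1005]
[283.0003 215.2842]
```

View pics/w2.png

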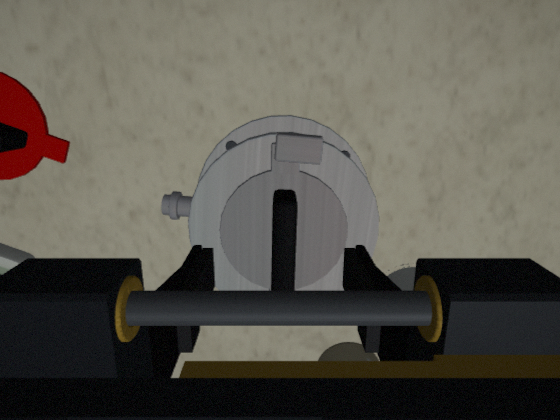

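The knob is at column 285 with its near end at row 190. The disc spans columns 220–347 with its top at row 168, and the flange spans 189–379 with its top at row 133. I'll check the along-knob offset against the model.

Run:
```python
from h import *
from scipy.optimize import least_squares
np.set_printoptions(precision=4,suppress=True)
p=eyes.read_camera('wrist')
t=np.linspace(0,2*np.pi,361)
def circ(x,y,z,r): return np.array([proj(p,[x+r*np.cos(a),y+r*np.sin(a),z]) for a in t])
def ext(x,y,z,r):
    c=circ(x,y,z,r); return np.array([c[:,0].min(),c[:,0].max(),c[:,1].min()])
for z,r,obs in ((.075,.042,(220,347.5,168)),(.07,.064,(189,379,133))):
    print(least_squares(lambda v:ext(v[0],v[1],z,r)-obs,[.5625,.09]).x, ext(.5625,.0902,z,r))
    s=least_squares(lambda v:ext(v[0],v[1],v[2],r)-obs,[.5625,.09,z]); print(' freez',s.x)
u=np.array([np.cos(np.radians(113.7)),np.sin(np.radians(113.7))])
print(atz(p,(285,191),.107)[:2]-.03*u, atz(p,(285,191),.107))
print('cover ear', atz(p,(285,145),.075))
```

```text
[0.5695 0.0812] [215.2751 344.0026 150.4002]
 freez [0.5695 0.0813 0.0757]
[0.57   0.0807] [183.2662 375.9512 113.6631]
 freez [0.57   0.0806 0.0698]
[0.5673 0.0857] [0.5553 0.1132 0.107 ]
cover ear [0.5469 0.1329 0.075 ]
```

Run:
```python
from h import *
from scipy.optimize import least_squares
np.set_printoptions(precision=4,suppress=True)
p1=dict(origin=[.5225,.1503,.4147],orientation=[163.5181,-.0695,21.5305],mtx=[[377.645,0,278.241],[0,377.645,206.283],[0,0,1]])
p2=eyes.read_camera('wrist'); print(p2['origin'],p2['orientation'])
t=np.linspace(0,2*np.pi,181)
def pts(p,x,y,z,r):
    return np.array([proj(p,[x+r*np.cos(a),y+r*np.sin(a),z]) for a in t])
# ridge score: mean gradient magnitude along projected circle
def img(f):
    g=cv2.GaussianBlur(cv2.imread(f,0).astype(np.float32),(0,0),1.5); return cv2.magnitude(cv2.Sobel(g,5,1,0),cv2.Sobel(g,5,0,1))
def score(p,G,x,y,rows):
    s=0
    for z,r in ((.07,.064),(.075,.042)):
        c=pts(p,x,y,z,r).astype(np.float32); c=c[c[:,1]<rows]
        s+=cv2.remap(G,c[:,0].reshape(-1,1),c[:,1].reshape(-1,1),1).mean()
    return s
for p,f,rows in ((p1,'pics/w1.png',240),(p2,'pics/w2.png',285)):
    G=img(f); best=max(((score(p,G,x,y,rows),x,y) for x in np.arange(.55,.58,.001) for y in np.arange(.07,.1,.001)))
    print(f,best)
```

```text
[0.5314 0.1576 0.311 ] [163.7154  -0.1097  24.2002]
pics/w1.png (np.float32(70.40459), np.float64(0.5660000000000001), np.float64(0.08200000000000002))
pics/w2.png (np.float32(76.44422), np.float64(0.5700000000000001), np.float64(0.08200000000000002))
```

{"api": "drive_tool", "payload": {"delta_pos": [[-0.5, 0.2, 1.0], [-0.5, 0.15, 1.2], [0, 0, 1.5], [0, 0, 1.5], [0, 0, 1.3], [0, 0, 0], [0, 0, 0], [0, 0, 0], [0, 0, 0], [0, 0, 0], [0, 0, 0]], "angular": [[0, 0, 0], [0, 0, 0], [0, 0, 0], [0, 0, 0], [0, 0, 0], [0, 0, 0], [0, 0, 0], [0, 0, 0], [0, 0, 0], [0, 0, 0], [0, 0, 0]], "gripper": [6, 6, 6, 6, 6, 3, 1, 1, 1, 1, 1], "squeeze": 20}}

```text
time_s: 5.95
tool_pos: [0.5704, 0.0815, 0.097]
tool_rot: [180.0, -0.0, 114.2]
force: [0.2, 0.7, 0.5]
grip_width: 0.0198
grasp_force: 0.8
```

{"api": "drive_tool", "payload": {"delta_pos": [[0, 0, 0.2], [0, 0, 0], [0, 0, 0]], "angular": [[0, 0, 0], [0, 0, 0], [0, 0, 0]], "gripper": [1, 1, 1], "squeeze": 25}}

```text
time_s: 6.25
tool_pos: [0.5699, 0.0811, 0.0949]
tool_rot: [-180.0, -0.0, 114.2]
force: [-3.4, -1.0, 5.6]
grip_width: 0.0139
grasp_force: 25.0
```

{"api": "drive_tool", "payload": {"delta_pos": [[0, 0, -0.1], [0, 0, 0], [0, 0, 0], [0, 0, 0], [0, 0, 0], [0, 0, 0]], "angular": [[0, 0, 0], [0, 0, -0.06], [0, 0, -0.06], [0, 0, -0.06], [0, 0, -0.06], [0, 0, 0]], "gripper": [1, 1, 1, 1, 1, 1]}}

```text
time_s: 6.85
tool_pos: [0.57, 0.0816, 0.095]
tool_rot: [-180.0, -0.0, 128.0]
force: [-0.1, 0.1, -2.2]
grip_width: 0.0139
grasp_force: 25.0
```

{"api": "drive_tool", "payload": {"delta_pos": [[0, 0, 0], [0, 0, 0], [0, 0, 0], [0, 0, 0], [0, 0, 0], [0, 0, 0], [0, 0, 0], [0, 0, 0], [0, 0, 0]], "angular": [[0, 0, -0.08], [0, 0, -0.08], [0, 0, -0.08], [0, 0, -0.08], [0, 0, -0.08], [0, 0, -0.08], [0, 0, -0.08], [0, 0, -0.08], [0, 0, 0]], "gripper": [1, 1, 1, 1, 1, 1, 1, 1, 1]}}

```text
time_s: 7.75
tool_pos: [0.57, 0.0814, 0.0951]
tool_rot: [-180.0, -0.0, 164.5]
force: [-0.0, 0.1, -2.1]
grip_width: 0.0137
grasp_force: 25.0
```

{"api": "drive_tool", "payload": {"delta_pos": [[0, 0, -0.6], [0, 0, -0.6], [0, 0, -0.8], [0, 0, -1.0], [0, 0, -1.5], [0, 0, -1.5], [0, 0, 0]], "angular": [[0, 0, 0], [0, 0, 0], [0, 0, 0], [0, 0, 0], [0, 0, 0], [0, 0, 0], [0, 0, 0]], "gripper": [1, 1, 1, 1, 1, 1, 1]}}

```text
time_s: 8.45
tool_pos: [0.5722, 0.0817, 0.1591]
tool_rot: [179.8, 0.3, 164.6]
force: [0.8, 0.6, -2.2]
grip_width: 0.0137
grasp_force: 25.0
```

Run:
```python
from h import *
p=eyes.read_camera('wrist'); a=p['pixels'][:,:,::-1]; q=eyes.read_camera('top')['pixels'][100:310,150:430,::-1]
cv2.imwrite('pics/d.png',np.hstack([cv2.resize(a,(400,300)),cv2.resize(q,(400,300))]))
plan([(.38,.24,.16,166,8)])
```

```text
8 delta [[2.82,1.28,-0.05],[2.82,1.29,-0.05],[2.81,1.3,-0.05],[2.81,1.3,-0.05],[2.81,1.31,-0.05],[2.8,1.32,-0.05],[2.8,1.33,-0.05],[2.79,1.34,-0.05]]
ang [[0,0,-0.0031],[0,0,-0.0031],[0,0,-0.0031],[0,0,-0.0031],[0,0,-0.0031],[0,0,-0.0031],[0,0,-0.0031],[0,0,-0.0031]]
```

View pics/d.png

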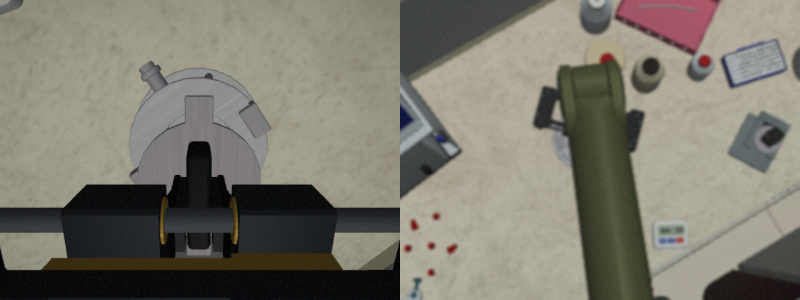

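The cover is in the gripper and clear of the housing. I'll carry it to (0.38, 0.24).

{"api": "drive_tool", "payload": {"delta_pos": [[2.8, 1.3, 0], [2.8, 1.3, 0], [2.8, 1.3, 0], [2.8, 1.3, 0], [2.8, 1.3, 0], [2.8, 1.3, 0], [2.8, 1.3, 0], [2.8, 1.3, 0], [0, 0, 2.5], [0, 0, 2.5], [0, 0, 2.5], [0, 0, 2.0], [0, 0, 1.8], [0, 0, 0.5], [0, 0, 0]], "angular": [[0, 0, 0], [0, 0, 0], [0, 0, 0], [0, 0, 0], [0, 0, 0], [0, 0, 0], [0, 0, 0], [0, 0, 0], [0, 0, 0], [0, 0, 0], [0, 0, 0], [0, 0, 0], [0, 0, 0], [0, 0, 0], [0, 0, 0]], "gripper": [1, 1, 1, 1, 1, 1, 1, 1, 1, 1, 1, 1, 1, 1, 1]}}

```text
time_s: 10.05
tool_pos: [0.381, 0.2405, 0.0367]
tool_rot: [-179.9, -0.1, 164.6]
force: [0.3, -0.3, -1.4]
grip_width: 0.0139
grasp_force: 25.0
```

{"api": "drive_tool", "payload": {"delta_pos": [[0, 0, 0.1], [0, 0, 0.1], [0, 0, 0]], "angular": [[0, 0, 0], [0, 0, 0], [0, 0, 0]], "gripper": [1, 1, 1]}}

```text
time_s: 10.35
tool_pos: [0.3822, 0.2415, 0.0362]
tool_rot: [179.9, 0.0, 164.6]
force: [-0.2, -1.1, -1.9]
grip_width: 0.0139
grasp_force: 25.0
```

{"api": "drive_tool", "payload": {"delta_pos": [[0, 0, 0.1], [0, 0, 0.1], [0, 0, 0]], "angular": [[0, 0, 0], [0, 0, 0], [0, 0, 0]], "gripper": [1, 1, 1]}}

```text
time_s: 10.65
tool_pos: [0.3822, 0.2415, 0.0348]
tool_rot: [180.0, 0.0, 164.6]
force: [-1.8, -1.4, 8.5]
grip_width: 0.014
grasp_force: 25.0
```

{"api": "drive_tool", "payload": {"delta_pos": [[0, 0, 0], [0, 0, 0], [0, 0, 0], [0, 0, 0], [0, 0, -2], [0, 0, -4], [0, 0, -4], [0, 0, -5], [0, 0, -5], [0, 0, -5]], "angular": [[0, 0, 0], [0, 0, 0], [0, 0, 0], [0, 0, 0], [0, 0, 0], [0, 0, 0], [0, 0, 0], [0, 0, 0], [0, 0, 0], [0, 0, 0]], "gripper": [2, 3, 4, 5, 6, 6, 6, 6, 6, 6]}}

```text
time_s: 11.65
tool_pos: [0.3815, 0.2408, 0.2856]
tool_rot: [180.0, 0.0, 164.6]
force: [1.5, 1.2, -0.6]
grip_width: 0.06
grasp_force: 0.0
```

Run:
```python
from h import *
o=telemetry.get_obs(); print(o['tool_pos'],o['qpos'])
p=eyes.read_camera('top')
for t,z in (('scraper_grip',.13),('stand',.04),('cover_grip',.03)):
    print(t,[(round(r['p'],2),np.round(r['centre'],1),atz(p,r['centre'],z)[:2].round(4)) for r in models.search_frame(p,t)][:3])
print(atz(p,(409,196),.163))
plan([(.50,-.05,.30,115,9),(.55,-.27,.30,65,8)])
```

```text
[0.38146109 0.24083549 0.2856005 ] [-45.59595477  -7.54764456   9.03493439 105.60663506   1.1882402
  81.82404744  37.78793655]
scraper_grip [(0.53, array([408.2, 198.3]), array([ 0.5432, -0.2704]))]
stand [(0.84, array([393. , 200.9]), array([ 0.5466, -0.2477]))]
cover_grip [(0.6, array([294.1, 274.9]), array([0.3338, 0.046 ]))]
[ 0.54559571 -0.26454991  0.163     ]
17 delta [[-2.12,-2.78,-0.17],[-2.38,-2.56,-0.17],[-2.61,-2.32,-0.17],[-2.82,-2.06,-0.17],[-3.01,-1.78,-0.17],[-3.16,-1.48,-0.17],[-3.29,-1.17,-0.17],[-3.39,-0.85,-0.17],[-3.45,-0.52,-0.17],[-2.76,-0.6,0.0],[-2.8,-0.29,0.0],[-2.82,0.01,0.0],[-2.8,0.32,0.0],[-2.75,0.62,0.0],[-2.67,0.92,0.0],[-2.55,1.21,0.0],[-2.4,1.48,0.0]]
ang [[0,0,0.0962],[0,0,0.0962],[0,0,0.0962],[0,0,0.0962],[0,0,0.0962],[0,0,0.0962],[0,0,0.0962],[0,0,0.0962],[0,0,0.0962],[0,0,0.1091],[0,0,0.1091],[0,0,0.1091],[0,0,0.1091],[0,0,0.1091],[0,0,0.1091],[0,0,0.1091],[0,0,0.1091]]
```

{"api": "drive_tool", "payload": {"delta_pos": [[-2.1, -2.8, -0.2], [-2.4, -2.6, -0.2], [-2.6, -2.3, -0.2], [-2.8, -2.1, -0.2], [-3.0, -1.8, -0.2], [-3.2, -1.5, -0.2], [-3.3, -1.2, -0.2], [-3.4, -0.8, -0.2], [-3.4, -0.5, -0.2], [-2.8, -0.6, 0], [-2.8, -0.3, 0], [-2.8, 0, 0], [-2.8, 0.3, 0], [-2.8, 0.6, 0], [-2.7, 0.9, 0], [-2.5, 1.2, 0], [-2.4, 1.5, 0], [0, 0, 0]], "angular": [[0, 0, 0.096], [0, 0, 0.096], [0, 0, 0.096], [0, 0, 0.096], [0, 0, 0.096], [0, 0, 0.096], [0, 0, 0.096], [0, 0, 0.096], [0, 0, 0.096], [0, 0, 0.109], [0, 0, 0.109], [0, 0, 0.109], [0, 0, 0.109], [0, 0, 0.109], [0, 0, 0.109], [0, 0, 0.109], [0, 0, 0.109], [0, 0, 0]], "gripper": [6, 6, 6, 6, 6, 6, 6, 6, 6, 6, 6, 6, 6, 6, 6, 6, 6, 6]}}

```text
time_s: 13.65
tool_pos: [0.5472, -0.2757, 0.2989]
tool_rot: [-179.8, 0.3, 64.7]
force: [-0.6, -0.9, -0.7]
grip_width: 0.06
grasp_force: 0.0
```

```bash
python3 look.py w3.png stand:.085 scraper_grip:.163
python3 - <<'E'
from h import *
p=eyes.read_camera('top')
im=p['pixels'][80:310,200:440,::-1]
cv2.imwrite('pics/e.png',np.hstack([cv2.imread('pics/w3.png'),cv2.resize(im,(240,230))[[*range(230)]+[0]*190]]))
o=telemetry.get_obs(); print(o['tool_pos'],o['tool_rot'])
E
```

```text
[ 0.5804 -0.2077  0.4469] [163.5143   0.1091 -25.3318]
stand 0.87 [298.8 153.3] 4985 xy [ 0.5745 -0.2647] mean [ 0.5666 -0.2644] box 0.5605 -0.271 83 90 ang 133.6 sd [0.0228 0.0302]
scraper_grip 0.78 [284.1 177.6] 2729 xy [ 0.5579 -0.2646] mean [ 0.5559 -0.2662] box 0.5554 -0.2663 48 43 ang 67.0 sd [0.0105 0.0126]
[ 0.54882433 -0.2699763   0.30026263] [-1.79863878e+02 -3.66551072e-02  6.52658422e+01]
```

View pics/e.png

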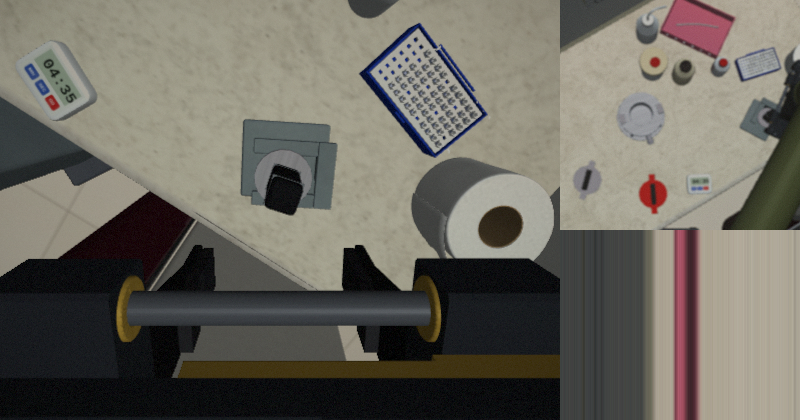

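The cover lies flat at the left and the mouth is open. The scraper handle's top is near (284,195) and the collar near (284,178). I need the handle's angle.

Run:
```python
import cv2,numpy as np
a=cv2.imread('pics/w3.png')[110:230,230:350]; a=np.clip(a.astype(float)*1.6,0,255).astype('uint8')
b=np.clip(cv2.imread('pics/w3.png')[110:230,230:350].astype(float)*4,0,255).astype('uint8')
cv2.imwrite('pics/f.png',np.hstack([cv2.resize(x,(400,400),interpolation=cv2.INTER_CUBIC) for x in (a,b)]))
```

```text
(no output)
```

View pics/f.png

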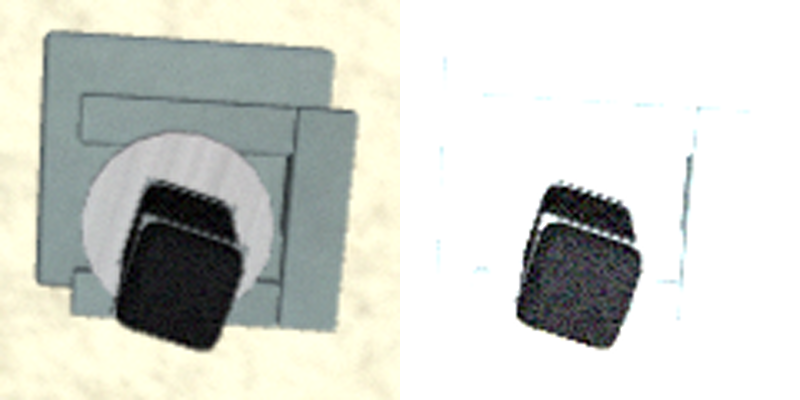

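Run:
```python
from h import *
np.set_printoptions(precision=4,suppress=True)
p=dict(origin=[.5804,-.2077,.4469],orientation=[163.5143,.1091,-25.3318],mtx=[[377.645,0,278.241],[0,377.645,206.283],[0,0,1]])
px=lambda x,y:(230+x*.3,110+y*.3)
c=[atz(p,px(*q),.163)[:2] for q in ((147,222),(243,248),(212,350),(117,318))]
print('top',np.mean(c,0)); an=lambda a,b: np.degrees(np.arctan2(*(b-a)[::-1]))
print([an(c[0],c[1]),an(c[3],c[2]),an(c[3],c[0])-90,an(c[2],c[1])-90],np.linalg.norm(c[1]-c[0]),np.linalg.norm(c[3]-c[0]))
print('collar',atz(p,px(178,226),.091)[:2])
a,b=[atz(p,px(*q),.085)[:2] for q in ((80,94),(295,107))]; print('stand x',an(a,b))
plan([(*np.mean(c,0),.21,49,6)])
q=dict(p)
# stand base corners z~.0
```

```text
top [ 0.5517 -0.2774]
[np.float64(-40.75333421679124), np.float64(-44.70743484019041), np.float64(-42.539743120313254), np.float64(-40.85848384017496)] 0.023005301008429593 0.02407814477130675
collar [ 0.5514 -0.2789]
stand x -28.7490088364916
6 delta [[-0.09,0.1,1.5],[-0.09,0.1,1.5],[-0.08,0.1,1.5],[-0.08,0.11,1.5],[-0.07,0.11,1.5],[-0.07,0.11,1.5]]
ang [[0,0,0.0473],[0,0,0.0473],[0,0,0.0473],[0,0,0.0473],[0,0,0.0473],[0,0,0.0473]]
```

{"api": "drive_tool", "payload": {"delta_pos": [[-0.1, 0.1, 1.5], [-0.1, 0.1, 1.5], [-0.1, 0.1, 1.5], [-0.1, 0.1, 1.5], [-0.1, 0.1, 1.5], [0, 0.1, 1.5], [0, 0, 0]], "angular": [[0, 0, 0.05], [0, 0, 0.05], [0, 0, 0.05], [0, 0, 0.05], [0, 0, 0.05], [0, 0, 0.05], [0, 0, 0]], "gripper": [6, 6, 6, 6, 6, 6, 6]}}

```text
time_s: 14.55
tool_pos: [0.5507, -0.2765, 0.2092]
tool_rot: [-179.7, 0.0, 48.1]
force: [0.5, 0.4, -0.6]
grip_width: 0.0599
grasp_force: 0.0
```

Run:
```python
from h import *
np.set_printoptions(precision=4,suppress=True)
T=[];Y=[];C=[]
for i in range(4):
    p=eyes.read_camera('wrist'); o=telemetry.get_obs(); T.append(o['tool_pos']);Y.append(o['tool_rot'][2]);C.append(p['origin'])
    for r in models.cut_out(p,'scraper_grip')[:1]:
        print(r['p'],r['centre'])
print(np.mean(T,0),np.std(T,0),np.mean(Y),np.mean(C,0),np.std(C,0),p['orientation']); save(p,'w4.png')
for q in ([.5515,-.278,.163],[.5515,-.278,.091]): print(proj(p,q))
t=np.mean(T,0); print('tcp@.163',proj(p,[t[0],t[1],.163]))
a=p['pixels'][140:300,200:360,::-1]
cv2.imwrite('pics/g.png',cv2.resize(np.clip(a.astype(float)*2.5,0,255).astype('uint8'),(560,560),interpolation=cv2.INTER_CUBIC))
```

```text
0.83 [281.9, 209.0]
0.61 [278.3, 206.1]
0.84 [276.4, 206.0]
0.72 [276.6, 205.4]
[ 0.5518 -0.2783  0.212 ] [0.0003 0.0007 0.0008] 48.063623754773225 [ 0.6026 -0.2227  0.3599] [0.0003 0.0008 0.0014] [163.8487  -0.158  -41.9958]
[274.2386 236.2438]
[274.9591 201.8457]
tcp@.163 [274.9465 236.2355]
```

View pics/g.png

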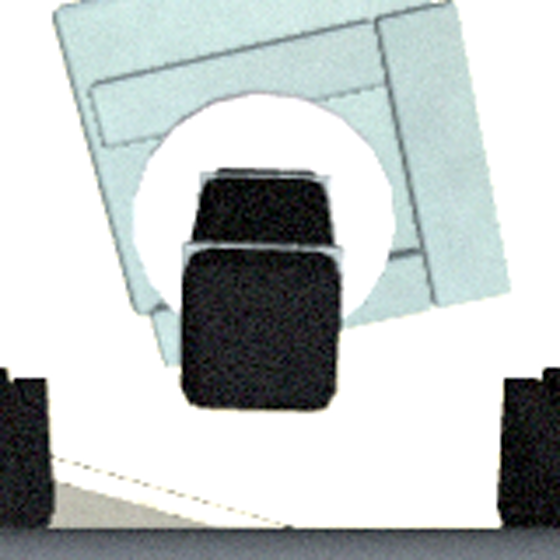

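The handle's top centre is at about (274.4,233.5) and the TCP projects to (275,236). It is aligned within about 1 mm and the flats are square, so I'll descend and grip.

{"api": "drive_tool", "payload": {"delta_pos": [[0, 0, 1.5], [0, 0, 1.5], [0, 0, 1.5], [0, 0, 1.5], [0, 0, 1.5], [0, 0, 1.4], [0, 0, 0], [0, 0, 0], [0, 0, 0], [0, 0, 0], [0, 0, 0], [0, 0, 0]], "angular": [[0, 0, 0], [0, 0, 0], [0, 0, 0], [0, 0, 0], [0, 0, 0], [0, 0, 0], [0, 0, 0], [0, 0, 0], [0, 0, 0], [0, 0, 0], [0, 0, 0], [0, 0, 0]], "gripper": [6, 6, 6, 6, 6, 6, 4, 2, 2, 2, 2, 2], "squeeze": 30}}

```text
time_s: 16.15
tool_pos: [0.5516, -0.2789, 0.1231]
tool_rot: [-180.0, -0.0, 47.9]
force: [-1.1, 2.1, 3.8]
grip_width: 0.0258
grasp_force: 29.9
```

Run:
```python
from h import *
np.set_printoptions(precision=4,suppress=True)
T=[];F=[]
for i in range(6):
    eyes.read_camera('wrist'); o=telemetry.get_obs(); T.append([*o['tool_pos'],o['tool_rot'][2],o['grip_width'],o['grasp_force']]);F.append(o['force'])
print(np.mean(T,0),np.mean(F,0),np.std(F,0))
```

```text
[ 0.5515 -0.2789  0.1231 47.9479  0.0258 29.9313] [-2.1314  1.3454  5.1856] [0.4553 0.2372 0.9739]
```

Run:
```python
from h import *
plan([(.563,.022,.215,85,10)],(.5515,-.2789,.215,47.95))
```

```text
10 delta [[2.31,-1.93,0.0],[2.43,-1.78,0.0],[2.54,-1.62,0.0],[2.64,-1.45,0.0],[2.73,-1.27,0.0],[2.8,-1.1,0.0],[2.87,-0.91,0.0],[2.92,-0.72,0.0],[2.96,-0.53,0.0],[2.99,-0.34,0.0]]
ang [[0,0,-0.0647],[0,0,-0.0647],[0,0,-0.0647],[0,0,-0.0647],[0,0,-0.0647],[0,0,-0.0647],[0,0,-0.0647],[0,0,-0.0647],[0,0,-0.0647],[0,0,-0.0647]]
```

{"api": "drive_tool", "payload": {"delta_pos": [[0, 0, -0.5], [0, 0, -1.0], [0, 0, -1.5], [0, 0, -2.0], [0, 0, -2.0], [0, 0, -2.2], [0, 0, 0]], "angular": [[0, 0, 0], [0, 0, 0], [0, 0, 0], [0, 0, 0], [0, 0, 0], [0, 0, 0], [0, 0, 0]], "gripper": [2, 2, 2, 2, 2, 2, 2]}}

```text
time_s: 17.15
tool_pos: [0.5534, -0.2804, 0.2188]
tool_rot: [179.6, -0.2, 47.9]
force: [0.3, -0.4, -1.4]
grip_width: 0.026
grasp_force: 29.9
```

{"api": "drive_tool", "payload": {"delta_pos": [[2.3, -1.9, 0], [2.4, -1.8, 0], [2.5, -1.6, 0], [2.6, -1.4, 0], [2.7, -1.3, 0], [2.8, -1.1, 0], [2.9, -0.9, 0], [2.9, -0.7, 0], [3.0, -0.5, 0], [3.0, -0.3, 0], [0, 0, 0], [0, 0, 0]], "angular": [[0, 0, -0.065], [0, 0, -0.065], [0, 0, -0.065], [0, 0, -0.065], [0, 0, -0.065], [0, 0, -0.065], [0, 0, -0.065], [0, 0, -0.065], [0, 0, -0.065], [0, 0, -0.065], [0, 0, 0], [0, 0, 0]], "gripper": [2, 2, 2, 2, 2, 2, 2, 2, 2, 2, 2, 2]}}

```text
time_s: 18.35
tool_pos: [0.5631, 0.0217, 0.2141]
tool_rot: [-180.0, 0.0, 85.3]
force: [-0.6, -0.4, -1.8]
grip_width: 0.026
grasp_force: 29.9
```

```bash
cat > fit.py <<'E'
from h import *
import sys
from scipy.optimize import minimize
np.set_printoptions(precision=4,suppress=True)
t=np.linspace(0,2*np.pi,361)
def pts(p,x,y,z,r):
    X=np.stack([x+r*np.cos(t),y+r*np.sin(t),0*t+z],1)-np.array(p['origin']); c=X@rot(p['orientation'])@np.array(p['mtx']).T; return (c[:,:2]/c[:,2:]).astype(np.float32)
def fit(p,x0,y0,circ,rows):
    g=cv2.GaussianBlur(cv2.cvtColor(p['pixels'],cv2.COLOR_RGB2GRAY).astype(np.float32),(0,0),1.2); G=np.minimum(cv2.magnitude(cv2.Sobel(g,5,1,0),cv2.Sobel(g,5,0,1)),120)
    def s(v):
        a=0
        for z,r in circ:
            c=pts(p,v[0],v[1],z,r); c=c[c[:,1]<rows]; a+=cv2.remap(G,c[:,:1].copy(),c[:,1:].copy(),1).mean()
        return a
    b=max((s((x,y)),x,y) for x in np.arange(x0-.012,x0+.0121,.001) for y in np.arange(y0-.012,y0+.0121,.001))
    b=max((s((x,y)),x,y) for x in np.arange(b[1]-.001,b[1]+.0011,.00025) for y in np.arange(b[2]-.001,b[2]+.0011,.00025))
    return b
if __name__=='__main__':
    T=[];E=[]
    for i in range(5):
        p=eyes.read_camera('wrist'); o=telemetry.get_obs(); T.append([*o['tool_pos'],*o['tool_rot']])
        e=[fit(p,.568,.082,[(.07,.034)],255),fit(p,.568,.082,[(.07,.064)],255)]; E.append([v for k in e for v in k])
    print(np.mean(T,0)); print(np.array(E)); print(np.mean(E,0)); save(p,sys.argv[1])
E
python3 fit.py w5.png
```

```text
[ 0.5633  0.0195  0.2144 36.0012  0.0355 85.0984]
[[118.0498   0.5665   0.081   40.1638   0.5667   0.081 ]
 [117.9938   0.5667   0.081   39.4497   0.5667   0.0808]
 [117.9626   0.5665   0.081   38.1461   0.5667   0.081 ]
 [117.8985   0.5665   0.081   39.3127   0.5667   0.081 ]
 [117.9714   0.5665   0.081   39.1108   0.5667   0.081 ]]
[117.9752   0.5665   0.081   39.2366   0.5667   0.081 ]
```

View pics/w5.png

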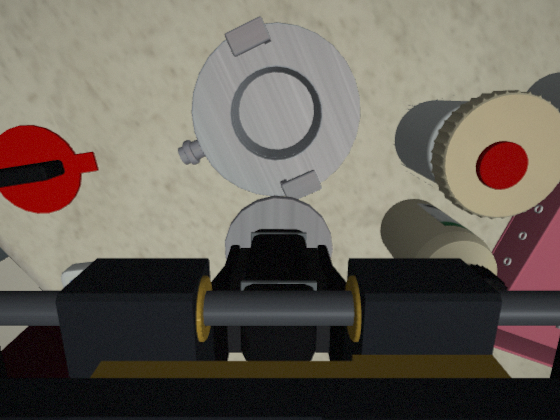

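The bore circle is centred near (276,113), the spout end is at about (183,153), and the scraper's collar arc spans columns 225–332 with its top at row 197. I'll fit the collar in the same frame to get the scraper axis relative to the mouth.

Run:
```python
from fit import *
p=eyes.read_camera('wrist'); o=telemetry.get_obs(); print(o['tool_pos'],o['force'],p['origin'],p['orientation'])
from scipy.optimize import least_squares
zc=.2144-.0321
def ext(v,z,r):
    c=pts(p,v[0],v[1],z,r); return np.array([c[:,0].min(),c[:,0].max(),c[:,1].min()])
s=least_squares(lambda v:ext(v,zc,.028)-[225,332,197],[.563,.02]); print('collar',s.x,s.fun)
s=least_squares(lambda v:ext(v,v[2],.028)-[225,332,197],[.563,.02,zc]); print('collar free z',s.x)
print('gradfit',fit(p,.563,.02,[(zc,.028)],235))
a=atz(p,(181,153),.034)[:2]; d=np.array([.5665,.081])-a; print('spout',a,np.linalg.norm(d),np.degrees(np.arctan2(d[1],d[0])))
```

```text
[0.5633 0.0195 0.2146] [ 0.3659 -0.0738 -1.3579] [0.5697 0.0941 0.3629] [163.7298  -0.0703  -4.9368]
collar [0.5635 0.0184] [-0.8684  0.8685  0.0001]
collar free z [0.5635 0.0181 0.1813]
gradfit (np.float32(109.53157), np.float64(0.5634999999999998), np.float64(0.01925000000000001))
spout [0.4816 0.0539] 0.08915292535579221 17.693045185641076
```

Run:
```python
from h import *
plan([(.5428,.0732,.19,85,4)],(.5633,.0195,.2146,85.1))
```

```text
4 delta [[1.29,-0.63,0.62],[1.29,-0.63,0.62],[1.29,-0.63,0.62],[1.29,-0.63,0.62]]
ang [[0,0,0.0004],[0,0,0.0004],[0,0,0.0004],[0,0,0.0004]]
```

{"api": "drive_tool", "payload": {"delta_pos": [[1.3, -0.65, 0.6], [1.3, -0.65, 0.6], [1.3, -0.6, 0.6], [1.3, -0.6, 0.6], [0, 0, 1.2], [0, 0, 1.2], [0, 0, 0.8], [0, 0, 0.3], [0, 0, 0], [0, 0, 0]], "angular": [[0, 0, 0], [0, 0, 0], [0, 0, 0], [0, 0, 0], [0, 0, 0], [0, 0, 0], [0, 0, 0], [0, 0, 0], [0, 0, 0], [0, 0, 0]], "gripper": [2, 2, 2, 2, 2, 2, 2, 2, 2, 2]}}

```text
time_s: 19.65
tool_pos: [0.5431, 0.0741, 0.1559]
tool_rot: [180.0, -0.0, 85.1]
force: [1.1, -0.3, -1.0]
grip_width: 0.0255
grasp_force: 29.9
```

```bash
cat > st.py <<'E'
from h import *
np.set_printoptions(precision=4,suppress=True)
T=[];F=[]
for i in range(8):
    eyes.read_camera('wrist'); o=telemetry.get_obs(); T.append([*o['tool_pos'],o['tool_rot'][2]]);F.append(o['force'])
print(o['time_s'],np.mean(T,0),np.std(T,0),np.mean(F,0),np.std(F,0))
x=np.mean(T,0)[:2]-[.5665,.081]; print('r',np.hypot(*x),'ang',np.degrees(np.arctan2(x[1],x[0]))%360)
E
python3 st.py
```

```text
20.05 [ 0.543   0.0745  0.156  85.1795] [0.0001 0.0001 0.0001 0.013 ] [-0.1356  0.0302 -1.3367] [0.6244 0.4848 0.2603]
r 0.024350642949061953 ang 195.45599230420783
```

{"api": "drive_tool", "payload": {"delta_pos": [[-0.13, 0, 0.4], [0, 0, 0.3], [0, 0, 0.3], [0, 0, 0.2], [0, 0, 0]], "angular": [[0, 0, 0], [0, 0, 0], [0, 0, 0], [0, 0, 0], [0, 0, 0]], "gripper": [2, 2, 2, 2, 2]}}

```text
time_s: 20.55
tool_pos: [0.543, 0.0733, 0.1436]
tool_rot: [180.0, -0.0, 85.2]
force: [-0.1, 0.3, 2.1]
grip_width: 0.0256
grasp_force: 29.9
```

```bash
python3 st.py
```

```text
20.95 [ 0.543   0.0733  0.1439 85.1881] [0.     0.     0.     0.0016] [ 1.0837 -0.2076  1.2635] [0.3996 0.392  0.5813]
r 0.024741250218377087 ang 198.13228765735133
```

```bash
cat > arc.py <<'E'
from h import *
import sys
# arc.py  a_start a_end n : from measured pose onto circle
C=np.array([.5665,.081]); a0,a1,n=float(sys.argv[1]),float(sys.argv[2]),int(sys.argv[3]); r=float(sys.argv[4]) if len(sys.argv)>4 else .025
x,y,yaw=map(float,sys.argv[5:8])
c,s=np.cos(np.radians(yaw)),np.sin(np.radians(yaw)); prev=np.array([x,y]); acc=np.zeros(2); D=[]
W=np.array([[c,s],[s,-c]])
for a in np.radians(np.linspace(a0,a1,n+1)[1:]):
    g=W@(C+r*np.array([np.cos(a),np.sin(a)])-prev)*100
    d=np.round(g-acc,2)+0.; acc=acc+d; D.append([float(d[0]),float(d[1]),0])
print(D)
E
python3 arc.py 198 76 20 .025 .5430 .0733 85.19
```

```text
[[0.25, -0.12, 0], [0.25, -0.06, 0], [0.27, -0.04, 0], [0.26, 0.0, 0], [0.27, 0.02, 0], [0.26, 0.05, 0], [0.25, 0.08, 0], [0.25, 0.1, 0], [0.23, 0.13, 0], [0.22, 0.15, 0], [0.2, 0.18, 0], [0.18, 0.19, 0], [0.16, 0.22, 0], [0.13, 0.23, 0], [0.11, 0.24, 0], [0.09, 0.25, 0], [0.05, 0.26, 0], [0.03, 0.27, 0], [0.0, 0.26, 0], [-0.03, 0.27, 0]]
```

{"api": "drive_tool", "payload": {"delta_pos": [[0.25, -0.12, 0], [0.25, -0.06, 0], [0.27, -0.04, 0], [0.26, 0.0, 0], [0.27, 0.02, 0], [0.26, 0.05, 0], [0.25, 0.08, 0], [0.25, 0.1, 0], [0.23, 0.13, 0], [0.22, 0.15, 0]], "angular": [[0, 0, 0], [0, 0, 0], [0, 0, 0], [0, 0, 0], [0, 0, 0], [0, 0, 0], [0, 0, 0], [0, 0, 0], [0, 0, 0], [0, 0, 0]], "gripper": [2, 2, 2, 2, 2, 2, 2, 2, 2, 2]}}

```text
time_s: 21.95
tool_pos: [0.5474, 0.0978, 0.1432]
tool_rot: [-179.9, 0.0, 85.2]
force: [1.0, -4.1, 1.6]
grip_width: 0.0258
grasp_force: 29.9
```

```bash
python3 st.py
```

```text
22.35 [ 0.548   0.0985  0.1436 85.1983] [0.     0.     0.0001 0.0043] [ 1.6617 -2.528   1.0185] [0.5176 0.3672 0.5129]
r 0.02546584655941129 ang 136.73276485874922
```

```bash
python3 arc.py 136.7 16 20 .025 .5480 .0985 85.2
```

```text
[[0.16, 0.21, 0], [0.18, 0.19, 0], [0.16, 0.21, 0], [0.13, 0.23, 0], [0.11, 0.24, 0], [0.08, 0.25, 0], [0.06, 0.26, 0], [0.03, 0.26, 0], [0.0, 0.26, 0], [-0.03, 0.26, 0], [-0.05, 0.26, 0], [-0.08, 0.25, 0], [-0.11, 0.24, 0], [-0.13, 0.23, 0], [-0.16, 0.21, 0], [-0.17, 0.2, 0], [-0.2, 0.18, 0], [-0.21, 0.15, 0], [-0.23, 0.13, 0], [-0.24, 0.11, 0]]
```

{"api": "drive_tool", "payload": {"delta_pos": [[0.16, 0.21, 0], [0.18, 0.19, 0], [0.16, 0.21, 0], [0.13, 0.23, 0], [0.11, 0.24, 0], [0.08, 0.25, 0], [0.06, 0.26, 0], [0.03, 0.26, 0], [0.0, 0.26, 0], [-0.03, 0.26, 0], [-0.05, 0.26, 0], [-0.08, 0.25, 0]], "angular": [[0, 0, 0], [0, 0, 0], [0, 0, 0], [0, 0, 0], [0, 0, 0], [0, 0, 0], [0, 0, 0], [0, 0, 0], [0, 0, 0], [0, 0, 0], [0, 0, 0], [0, 0, 0]], "gripper": [2, 2, 2, 2, 2, 2, 2, 2, 2, 2, 2, 2]}}

```text
time_s: 23.55
tool_pos: [0.5773, 0.1034, 0.1436]
tool_rot: [-180.0, -0.0, 85.2]
force: [-3.3, -0.7, 0.8]
grip_width: 0.0258
grasp_force: 29.9
```

```bash
python3 st.py
```

```text
23.95 [ 0.5776  0.1032  0.1437 85.1846] [0.     0.     0.0001 0.0046] [-1.092  -1.1474  0.6927] [0.2272 0.2873 0.5501]
r 0.024801183265588028 ang 63.41499889920797
```

```bash
python3 arc.py 63.4 -58 20 .0255 .5776 .1032 85.19
```

```text
[[-0.05, 0.27, 0], [-0.14, 0.23, 0], [-0.16, 0.22, 0], [-0.19, 0.2, 0], [-0.2, 0.17, 0], [-0.22, 0.16, 0], [-0.24, 0.13, 0], [-0.25, 0.1, 0], [-0.26, 0.08, 0], [-0.26, 0.05, 0], [-0.27, 0.02, 0], [-0.27, -0.01, 0], [-0.27, -0.03, 0], [-0.26, -0.07, 0], [-0.26, -0.09, 0], [-0.24, -0.12, 0], [-0.23, -0.14, 0], [-0.21, -0.17, 0], [-0.19, -0.18, 0], [-0.18, -0.21, 0]]
```

{"api": "drive_tool", "payload": {"delta_pos": [[-0.05, 0.27, 0], [-0.14, 0.23, 0], [-0.16, 0.22, 0], [-0.19, 0.2, 0], [-0.2, 0.17, 0], [-0.22, 0.16, 0], [-0.24, 0.13, 0], [-0.25, 0.1, 0], [-0.26, 0.08, 0], [-0.26, 0.05, 0]], "angular": [[0, 0, 0], [0, 0, 0], [0, 0, 0], [0, 0, 0], [0, 0, 0], [0, 0, 0], [0, 0, 0], [0, 0, 0], [0, 0, 0], [0, 0, 0]], "gripper": [2, 2, 2, 2, 2, 2, 2, 2, 2, 2]}}

```text
time_s: 24.95
tool_pos: [0.5919, 0.0825, 0.1438]
tool_rot: [180.0, -0.1, 85.2]
force: [-2.7, 2.7, 0.4]
grip_width: 0.0261
grasp_force: 29.9
```

```bash
python3 st.py
```

```text
25.35 [ 0.5919  0.082   0.1438 85.1811] [0.     0.     0.     0.0107] [-1.9117  1.248   0.8013] [0.5074 0.4003 0.6382]
r 0.025379415513166092 ang 2.223835507321424
```

```bash
python3 arc.py 2.2 -91 15 .0255 .5919 .0820 85.18
```

```text
[[-0.28, 0.03, 0], [-0.27, -0.01, 0], [-0.28, -0.04, 0], [-0.26, -0.08, 0], [-0.26, -0.09, 0], [-0.25, -0.13, 0], [-0.23, -0.15, 0], [-0.21, -0.18, 0], [-0.19, -0.2, 0], [-0.17, -0.21, 0], [-0.15, -0.24, 0], [-0.12, -0.25, 0], [-0.09, -0.26, 0], [-0.06, -0.27, 0], [-0.04, -0.27, 0]]
```

{"api": "drive_tool", "payload": {"delta_pos": [[-0.28, 0.03, 0], [-0.27, -0.01, 0], [-0.28, -0.04, 0], [-0.26, -0.08, 0], [-0.26, -0.09, 0], [-0.25, -0.13, 0], [-0.23, -0.15, 0], [-0.21, -0.18, 0], [-0.19, -0.2, 0], [-0.17, -0.21, 0], [-0.15, -0.24, 0], [-0.12, -0.25, 0]], "angular": [[0, 0, 0], [0, 0, 0], [0, 0, 0], [0, 0, 0], [0, 0, 0], [0, 0, 0], [0, 0, 0], [0, 0, 0], [0, 0, 0], [0, 0, 0], [0, 0, 0], [0, 0, 0]], "gripper": [2, 2, 2, 2, 2, 2, 2, 2, 2, 2, 2, 2]}}

```text
time_s: 26.55
tool_pos: [0.5742, 0.0566, 0.1439]
tool_rot: [179.9, -0.0, 85.2]
force: [1.8, 2.4, 1.8]
grip_width: 0.0259
grasp_force: 29.9
```

```bash
python3 st.py
```

```text
26.95 [ 0.5733  0.0563  0.1434 85.175 ] [0.     0.     0.0002 0.0036] [-0.2241  2.3447  1.2193] [0.5814 0.4981 0.4734]
r 0.02558712003529937 ang 285.4970705890791
```

```bash
python3 arc.py 285.5 193 15 .0251 .5733 .0563 85.18
```

```text
[[-0.03, -0.27, 0], [-0.05, -0.27, 0], [-0.02, -0.27, 0], [0.0, -0.27, 0], [0.04, -0.26, 0], [0.06, -0.27, 0], [0.09, -0.25, 0], [0.12, -0.24, 0], [0.14, -0.23, 0], [0.17, -0.21, 0], [0.19, -0.2, 0], [0.21, -0.17, 0], [0.22, -0.15, 0], [0.24, -0.12, 0], [0.26, -0.09, 0]]
```

{"api": "drive_tool", "payload": {"delta_pos": [[-0.03, -0.27, 0], [-0.05, -0.27, 0], [-0.02, -0.27, 0], [0.0, -0.27, 0], [0.04, -0.26, 0], [0.06, -0.27, 0], [0.09, -0.25, 0], [0.12, -0.24, 0], [0.14, -0.23, 0], [0.17, -0.21, 0], [0.19, -0.2, 0], [0.21, -0.17, 0], [0.22, -0.15, 0], [0.24, -0.12, 0], [0.26, -0.09, 0], [0, 0, 0]], "angular": [[0, 0, 0], [0, 0, 0], [0, 0, 0], [0, 0, 0], [0, 0, 0], [0, 0, 0], [0, 0, 0], [0, 0, 0], [0, 0, 0], [0, 0, 0], [0, 0, 0], [0, 0, 0], [0, 0, 0], [0, 0, 0], [0, 0, 0], [0, 0, 0]], "gripper": [2, 2, 2, 2, 2, 2, 2, 2, 2, 2, 2, 2, 2, 2, 2, 2]}}

```text
time_s: 28.55
tool_pos: [0.5422, 0.0765, 0.1434]
tool_rot: [-179.9, -0.0, 85.2]
force: [2.4, -0.8, 0.5]
grip_width: 0.0262
grasp_force: 29.9
```

```bash
python3 st.py
```

```text
28.95 [ 0.5422  0.0763  0.1434 85.1996] [0.     0.0001 0.     0.0072] [1.9099 0.1794 0.7983] [0.4812 0.2476 0.4096]
r 0.024703682357754095 ang 190.9127577405337
```

{"api": "drive_tool", "payload": {"delta_pos": [[0, 0, -0.8], [0, 0, -1.2], [0, 0, -1.6], [0, 0, -1.8], [0, 0, -1.8], [0, 0, 0]], "angular": [[0, 0, 0], [0, 0, 0], [0, 0, 0], [0, 0, 0], [0, 0, 0], [0, 0, 0]], "gripper": [2, 2, 2, 2, 2, 2]}}

```text
time_s: 29.55
tool_pos: [0.5435, 0.0757, 0.2183]
tool_rot: [179.8, -0.1, 85.2]
force: [1.3, 0.4, -1.7]
grip_width: 0.0257
grasp_force: 29.9
```

```bash
python3 -c "
from h import *
print(telemetry.get_obs()['tool_pos'])
plan([(.5515,-.2785,.216,47.95,12)])"
```

```text
[0.54348981 0.075742   0.21832386]
12 delta [[-2.94,0.32,0.02],[-2.91,0.47,0.02],[-2.88,0.63,0.02],[-2.85,0.79,0.02],[-2.8,0.94,0.02],[-2.74,1.09,0.02],[-2.68,1.24,0.02],[-2.61,1.38,0.02],[-2.53,1.52,0.02],[-2.45,1.65,0.02],[-2.35,1.78,0.02],[-2.25,1.91,0.02]]
ang [[0,0,0.0541],[0,0,0.0541],[0,0,0.0541],[0,0,0.0541],[0,0,0.0541],[0,0,0.0541],[0,0,0.0541],[0,0,0.0541],[0,0,0.0541],[0,0,0.0541],[0,0,0.0541],[0,0,0.0541]]
```

{"api": "drive_tool", "payload": {"delta_pos": [[-2.94, 0.32, 0], [-2.91, 0.47, 0], [-2.88, 0.63, 0], [-2.85, 0.79, 0], [-2.8, 0.94, 0], [-2.74, 1.09, 0], [-2.68, 1.24, 0], [-2.61, 1.38, 0], [-2.53, 1.52, 0], [-2.45, 1.65, 0], [-2.35, 1.78, 0], [-2.25, 1.91, 0], [0, 0, 0], [0, 0, 0]], "angular": [[0, 0, 0.0541], [0, 0, 0.0541], [0, 0, 0.0541], [0, 0, 0.0541], [0, 0, 0.0541], [0, 0, 0.0541], [0, 0, 0.0541], [0, 0, 0.0541], [0, 0, 0.0541], [0, 0, 0.0541], [0, 0, 0.0541], [0, 0, 0.0541], [0, 0, 0], [0, 0, 0]], "gripper": [2, 2, 2, 2, 2, 2, 2, 2, 2, 2, 2, 2, 2, 2]}}

```text
time_s: 30.95
tool_pos: [0.549, -0.2806, 0.2147]
tool_rot: [-179.9, 0.1, 47.7]
force: [0.2, 0.6, -1.3]
grip_width: 0.0259
grasp_force: 29.9
```

```bash
python3 st.py; python3 -c "
from h import *
p=eyes.read_camera('wrist');save(p,'w6.png')
plan([(.5515,-.2787,.200,47.95,1)])"
```

```text
31.35 [ 0.5509 -0.2776  0.2153 48.0312] [0.0005 0.0006 0.0003 0.0705] [ 0.1118  0.105  -1.5409] [0.6882 0.3956 0.4149]
r 0.358916761380459 ang 267.5045530492407
1 delta [[-0.06,0.09,1.56]]
ang [[0,0,0.0018]]
```

{"api": "drive_tool", "payload": {"delta_pos": [[-0.07, 0.1, 1.0], [0, 0, 1.5], [0, 0, 1.5], [0, 0, 1.5], [0, 0, 1.5], [0, 0, 1.2], [0, 0, 0.6], [0, 0, 0.2], [0, 0, 0], [0, 0, 0]], "angular": [[0, 0, 0], [0, 0, 0], [0, 0, 0], [0, 0, 0], [0, 0, 0], [0, 0, 0], [0, 0, 0], [0, 0, 0], [0, 0, 0], [0, 0, 0]], "gripper": [2, 2, 2, 2, 2, 2, 2, 2, 2, 2]}}

```text
time_s: 32.4
tool_pos: [0.5518, -0.2798, 0.1263]
tool_rot: [179.9, -0.0, 48.0]
force: [-0.3, -0.0, -2.0]
grip_width: 0.026
grasp_force: 29.9
```

{"api": "drive_tool", "payload": {"delta_pos": [[0, 0, 0.15], [0, 0, 0.1], [0, 0, 0], [0, 0, 0]], "angular": [[0, 0, 0], [0, 0, 0], [0, 0, 0], [0, 0, 0]], "gripper": [2, 2, 2, 2]}}

```text
time_s: 32.8
tool_pos: [0.5514, -0.2794, 0.1231]
tool_rot: [180.0, -0.0, 48.0]
force: [-0.7, 0.0, -1.5]
grip_width: 0.026
grasp_force: 29.9
```

{"api": "drive_tool", "payload": {"delta_pos": [[0, 0, 0.1], [0, 0, 0.1], [0, 0, 0], [0, 0, 0]], "angular": [[0, 0, 0], [0, 0, 0], [0, 0, 0], [0, 0, 0]], "gripper": [2, 2, 2, 2]}}

```text
time_s: 33.2
tool_pos: [0.5514, -0.2795, 0.1231]
tool_rot: [-180.0, -0.1, 48.0]
force: [-4.6, 2.4, 11.1]
grip_width: 0.0256
grasp_force: 29.9
```

Contact made, the collar is on the prongs. I'll release and lift.

{"api": "drive_tool", "payload": {"delta_pos": [[0, 0, -0.1], [0, 0, 0], [0, 0, 0], [0, 0, 0], [0, 0, 0], [0, 0, -1.5], [0, 0, -2.5], [0, 0, -4], [0, 0, -5], [0, 0, -5], [0, 0, 0]], "angular": [[0, 0, 0], [0, 0, 0], [0, 0, 0], [0, 0, 0], [0, 0, 0], [0, 0, 0], [0, 0, 0], [0, 0, 0], [0, 0, 0], [0, 0, 0], [0, 0, 0]], "gripper": [2.8, 3.5, 4.5, 5.5, 6, 6, 6, 6, 6, 6, 6]}}

```text
time_s: 34.3
tool_pos: [0.5538, -0.282, 0.3111]
tool_rot: [179.3, -0.3, 48.0]
force: [0.5, -0.8, 0.0]
grip_width: 0.0603
grasp_force: 0.0
```

Run:
```python
from h import *
p=eyes.read_camera('wrist'); s=eyes.read_camera('scene'); print(telemetry.get_obs()['tool_pos'])
b=s['pixels'][150:300,200:400,::-1]
cv2.imwrite('pics/z.png',np.hstack([cv2.resize(p['pixels'][:,:,::-1],(400,300)),cv2.resize(b,(400,300))]))
```

```text
[ 0.55175163 -0.28014974  0.30439424]
```

View pics/z.png

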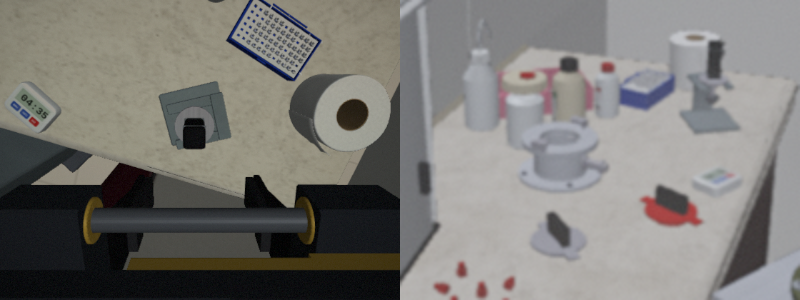

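The scraper hangs upright in the fork, the cover lies flat with its knob up, and the bottles, jar and timer are where they were.

```bash
python3 -c "
from cell import env
print(env.sign_off())"
```

```text
the job is handed in; nothing more can be done
None
```

The job is handed in at about 34 s: the cover is turned off and laid flat, knob up, beside the housing; the mouth's edge was scraped clockwise about 367° from the spout side and back at a light pressure (estimated from wrist force at about 4–6 mm of spring travel where checked, with pauses in contact); and the scraper hangs upright in the fork.

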